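Flag the empty cup station

ROBOT

A 6-joint arm with a two-finger parallel gripper is mounted at the origin on the work surface. World frame = base frame: x ahead of the robot, y to its left, z up, the work surface at z = 0. Lengths are in m, angles in rad, forces in N, time in s.
With the tool pointing down it reaches from about 0.3 to 0.875 m from the base axis. Payload 6.4 kg.
Tool frame: the origin (TCP) lies between the finger pads; the fingertips stand ctrl.tip_extent ahead of it and the grasp point (between the pads) is the TCP (ctrl.tip_extent is the distance from the TCP to the fingertips, in m); z points along the fingers, y is the line along which they close (so a half turn about z gives the same grasp; the last joint's range is limited). The gripper opens to 85 mm and grips with 20 to 120 N. Pads are 22 mm wide; open, the fingers measure 114 mm over their backs; the gripper's body (76 mm by 85 mm) begins 54 mm behind the grasp point. The pads swing forward as they close: fully open they stand 13 mm farther back than shut.
Start: joints at [1.033, 0.181, 1.607, -0, 1.354, -0.206], TCP at [0.187, 0.544, 0.25] pointing down, gripper open.
Joint ranges: [-2.99, 2.99], [-0.89, 2.07], [0.3, 2.58], [-1.14, 4.28], [0, 2.63], [-3.12, 3.12]. Speed limits (rad/s): [2.57, 2.57, 3.01, 3.14, 3.14, 3.14].

INTERFACE

Orientations are given as a unit quaternion [w, x, y, z].
In Python, from bench import ctrl gives the robot as it stands.
- The arm moves only by the tool send_rows, never from a script. Its arguments are lists of equal length, an entry for each row: "dr": the turn, a rotation vector about the tool's x, y, z in units of 6 degrees (1.0 is 6 degrees), a list of three; "xyz": the shift along the tool's x, y, z in cm, a list of three; "jaw": the opening in per cent of the stroke, from 0 (shut) to 100 (fully open). In form: {"dr": [[wx, wy, wz], ...], "xyz": [[dx, dy, dz], ...], "jaw": [jaw, ...]}. A call has exactly 8 rows; each row is the pose to reach, as a shift and turn from the pose commanded when the call began, along the tool's axes at that moment; what a row does not reach only later rows make up. A row lasts 1/8 s, in which the tool goes at most 62.5 mm and 10.7 degrees, less where a joint would pass 70% of its speed; a pose out of reach is approached as far as the arm can. A call with a gripper value outside its range is refused whole. The fingers move at their own pace and stop on an object; the grip force is fixed at half the most. Time passes only in rows, so rows that repeat a pose let the fingers close, or fill a call up. It gives the time, the measured TCP pose, the force, the opening and the grip force at its end, in the units of the state.
- ctrl.get_obs(): the state, without advancing time (a new reading comes with each control period).
- ctrl.camera(name): name is "scene" or "top" or "wrist"; returns the picture (384x512x3 uint8, red, green, blue); there is no depth.
- ctrl.calibration(name): a dict with "camera_matrix" (3x3 intrinsics, pixels), "D" ([k1, k2, p1, p2, k3] as OpenCV has them; the pictures are not rectified), "world_from_camera" (4x4, takes a point from camera to world coordinates). Camera axes: x right, y up, looking along -z (the intrinsics and any distortion apply to the point x, -y, -z); pixel columns grow to the right and rows downward; lengths in m; the calibration is good to about 2 mm. A picture is of the moment at which its call begins: read the wrist's pose just before it. calibration takes no time and is no camera call; for the wrist camera it gives the pose at the moment of the call.
- ctrl.hand_in(): hands the job in; it is judged then, once.
The state is a dict: "time_s": time; "q": joint angles; "dq": joint speeds; "joint_efforts": joint torques, N m; "eef_pos": TCP position; "eef_rot": TCP orientation; "wrist_force": force on the tool from outside, world axes, zero at the start; "torque": the same for the moment, N m; "opening": opening from 0.0 (shut) to 1.0 (fully open); "grasp_force": force on a finger pad.
Only numpy, scipy, OpenCV 4.12 (cv2) and the standard library are available. Lean on these libraries where they do the work, as an engineer would, in place of code of your own. Each camera call takes 0.05 s, during which the arm holds its last target. There are 200 camera calls.

TASK

One of the two paper-cup stations on the drinks counter has run out of cups. With a fingertip, gently push that station's hinged marker up and right over its pivot, so that it lies flat on the tray side and shows its orange face, then back away from it. Leave the other station's marker showing green, and do not move the cups or anything else standing on the counter.

Things in the scene. Friction and masses are not known exactly. Their poses are not given: they have to be found in the camera images.
- station_empty: Cup station (fixed), EMPTY of cups. Origin on the counter directly below the marker's pivot, z up; +x runs from the pivot towards the cup tray, y along the pivot. Grey base plate 8 mm thick, 114 mm wide, from x = -50 to +205 mm; cream cup tray 114 mm square, walls up to z = 22 mm, centred at x = 148 mm
- station_stocked: Cup station (fixed), holding the stack of paper cups. Origin on the counter directly below the marker's pivot, z up; +x runs from the pivot towards the cup tray, y along the pivot. Grey base plate 8 mm thick, 114 mm wide, from x = -50 to +205 mm; cream cup tray 114 mm square, walls up to z = 22 mm, centred at x = 148 mm
- flag_empty (a joint): Hinge of the empty station's marker, rad: 0 = level on the side away from the tray (robot side), green face with white dot up; pi/2 = upright; pi = level on the tray side, orange face with white bar up. Stops at 0 and pi. No spring, light damping: let go, it sinks within about 2 s to the side it leans to; under 1 N at the free end lifts it
- flag_stocked (a joint): Hinge of the stocked station's marker, rad: 0 = level on the side away from the tray (robot side), green face with white dot up; pi/2 = upright; pi = level on the tray side, orange face with white bar up. Stops at 0 and pi. No spring, light damping: let go, it sinks within about 2 s to the side it leans to; under 1 N at the free end lifts it
- pivot_empty (a point): Middle of the empty marker's pivot axis, 70 mm above the station's origin, same axes. Two black cheeks carry it at y = +-50 mm (8 mm wide, 22 mm long, tops 11 mm above the pivot). Rests 12 x 50 mm at x = +-35 mm, just under the marker, keep it level on either side; below its outer 40 mm it is open down to the base plate or counter
- pivot_stocked (a point): Middle of the stocked marker's pivot axis, 70 mm above the station's origin, same axes. Two black cheeks carry it at y = +-50 mm (8 mm wide, 22 mm long, tops 11 mm above the pivot). Rests 12 x 50 mm at x = +-35 mm, just under the marker, keep it level on either side; below its outer 40 mm it is open down to the base plate or counter
- bar_empty (a point): Middle of the finger bar on the empty station's marker, moving with it: a round black bar, 8 mm diameter, 100 mm long, parallel to the pivot and 85 mm from it, forming the free end of the paddle (82 mm wide, 6 mm thick, 45 g). At the start on the station's -x side of the pivot, 70 mm above the counter
- bar_stocked (a point): Middle of the finger bar on the stocked station's marker, moving with it: a round black bar, 8 mm diameter, 100 mm long, parallel to the pivot and 85 mm from it, forming the free end of the paddle (82 mm wide, 6 mm thick, 45 g). At the start on the station's -x side of the pivot, 70 mm above the counter
- cups: Loose stack of white paper cups, upside down, 80 mm across, 125 mm high, standing in the stocked station's tray; origin under its centre
- sugar_jar: Loose amber jar with steel cap, 60 mm across, 60 mm high; origin under its centre
- mug: Loose blue mug, 78 mm across, 90 mm high, handle at its +y; origin under its centre
- water_bottle: Loose clear bottle, 64 mm across, 200 mm high; origin under its centre
- napkin_box: Loose black napkin box, 120 x 120 x 63 mm; origin under its centre
- coffee_tin: Loose red tin, 70 mm across, 100 mm high; origin under its centre
- spoon: Loose spoon about 0.2 m long, lying flat, origin under its middle

How it is judged:
By the outcome, as a careful person would: the job done as asked, in the order asked, and still so for the second after the job is handed in, with the robot touching nothing.
It also fails if it takes over 35 s, if anything falls off the work surface, if the arm or the gripper's body presses on something with over 40 N, if the wrist force passes 120 N, or if a joint passes its speed limit or range.

## Working session

There is one attempt and no reset: what is moved stays moved. The work goes in short steps, Python scripts to look and compute and a tool call to move; the robot and the scene stay as the last step left them, time stands still between calls to the robot, and variables do not carry over. Pictures are saved under pics/ and viewed, at most 10 in all, crops included, and the job is handed in when it is done.

Besides the shell and the picture viewer there is one more tool, called after "Call:" as name(argument=value, ...) on one line, values as JSON. send_rows: Moves the arm, as the interface text tells. Its arguments: {"type":"object","properties":{"dr":{"type":"array","items":{"type":"array","items":{"type":"number"}}},"xyz":{"type":"array","items":{"type":"array","items":{"type":"number"}}},"jaw":{"type":"array","items":{"type":"number"}}},"required":["dr","xyz","jaw"]}

```bash
mkdir -p pics
python3 - <<'E'
from bench import ctrl
import cv2
o=ctrl.get_obs(); print(o['time_s'],o['eef_pos'],o['eef_rot'],o['opening'],ctrl.tip_extent)
for n in ('top','scene'):
    cv2.imwrite(f'pics/{n}0.png',ctrl.camera(n)[...,::-1]); c=ctrl.calibration(n); print(c)
E
```

```text
0.0 [0.18702455 0.54319865 0.24939828] [-3.08891902e-04  1.65146101e-01  9.86268747e-01 -7.92662852e-04] 0.9983698826819885 0.019
{'camera_matrix': array([[373.09653499,   0.        , 261.60748422],
       [  0.        , 373.09653499, 195.49341018],
       [  0.        ,   0.        ,   1.        ]]), 'D': array([-0.08210217,  0.        ,  0.        ,  0.        ,  0.        ]), 'world_from_camera': array([[-0.01172906,  0.99664293, -0.08102655,  0.45355625],
       [-0.99983946, -0.01278714, -0.01255181, -0.00532937],
       [-0.01354577,  0.08086632,  0.99663291,  1.16662392],
       [ 0.        ,  0.        ,  0.        ,  1.        ]])}
{'camera_matrix': array([[385.0235415 ,   0.        , 249.70294671],
       [  0.        , 385.0235415 , 193.35036107],
       [  0.        ,   0.        ,   1.        ]]), 'D': array([-0.12933631,  0.        ,  0.        ,  0.        ,  0.        ]), 'world_from_camera': array([[-0.65146656, -0.52571146,  0.54700894,  1.31042292],
       [ 0.75860669, -0.46121955,  0.4602091 ,  0.62059483],
       [ 0.01035402,  0.71477548,  0.69927734,  1.04457302],
       [ 0.        ,  0.        ,  0.        ,  1.        ]])}
```

View pics/top0.png

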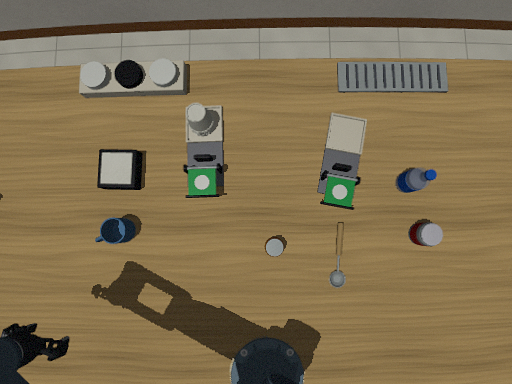

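View pics/scene0.png

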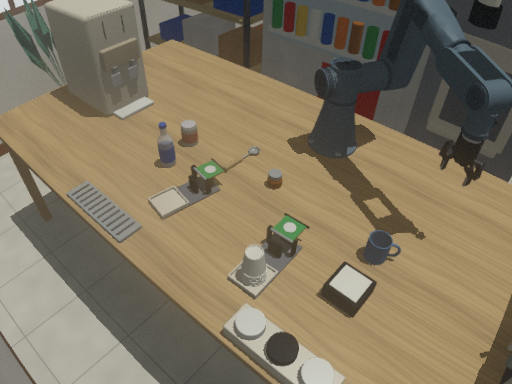

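The top view shows the empty station on the right, with its tray near (347,133) and its green marker near (340,191). The stocked station is on the left, with cups near (200,118). The spoon (340,255) lies on the robot side of the empty marker, and the bottle (415,180) stands to the right of it.

```bash
cat > h.py <<'E'
import cv2, numpy as np
def ray(c,px):
    u=cv2.undistortPoints(np.array(px,float).reshape(-1,1,2),c['camera_matrix'],c['D']).reshape(-1,2)
    T=c['world_from_camera']
    d=np.c_[u[:,0],-u[:,1],-np.ones(len(u))]@T[:3,:3].T
    return T[:3,3],d
def onz(c,px,z):
    o,d=ray(c,px); return o+d*((z-o[2])/d[:,2])[:,None]
def blob(m,box):
    x0,y0,x1,y1=box; k=np.zeros_like(m); k[y0:y1,x0:x1]=m[y0:y1,x0:x1]
    cs=cv2.findContours(k,cv2.RETR_EXTERNAL,cv2.CHAIN_APPROX_NONE)[0]
    return max(cs,key=cv2.contourArea)
E
python3 - <<'E'
from h import *
from bench import ctrl
np.set_printoptions(precision=4,suppress=True)
im=cv2.imread('pics/top0.png'); hsv=cv2.cvtColor(im,cv2.COLOR_BGR2HSV); c=ctrl.calibration('top')
g=cv2.inRange(hsv,(45,100,40),(80,255,255))
t=cv2.inRange(hsv,(10,5,150),(40,70,255))
d=cv2.inRange(hsv,(0,0,150),(180,70,255))
k=cv2.inRange(hsv,(0,0,0),(180,255,45))
for n,m,b,z in (('green',g,(310,165,370,215),.073),('dot',d,(325,178,355,205),.073),('tray',t,(320,105,375,160),.022),('blackbar',k,(315,195,362,215),.070)):
    q=blob(m,b); r=cv2.minAreaRect(q); bp=cv2.boxPoints(r); w=onz(c,bp,z)
    print(n,cv2.contourArea(q),r,'\n ctr',onz(c,[r[0]],z)[0],'\n',w[:,:2],np.linalg.norm(w-np.roll(w,1,0),axis=1))
big=cv2.resize(im[95:225,290:400],None,fx=5,fy=4.6,interpolation=cv2.INTER_CUBIC); cv2.imwrite('pics/crop.png',big)
E
```

```text
green 689.0 ((339.31201171875, 191.28402709960938), (28.263900756835938, 26.564491271972656), 10.30484676361084) 
 ctr [ 0.552  -0.2206  0.073 ] 
 [[ 0.5215 -0.1718]
 [ 0.5987 -0.1878]
 [ 0.5826 -0.2699]
 [ 0.5055 -0.2534]] [0.0832 0.0788 0.0837 0.0789]
dot 151.5 ((339.0, 192.0), (14.0, 14.0), 90.0) 
 ctr [ 0.5499 -0.2196  0.073 ] 
 [[ 0.5709 -0.1995]
 [ 0.5703 -0.241 ]
 [ 0.5289 -0.2397]
 [ 0.5295 -0.1984]] [0.0414 0.0415 0.0414 0.0414]
tray 1202.5 ((346.3779602050781, 132.82659912109375), (36.32433319091797, 35.596134185791016), 9.865806579589844) 
 ctr [ 0.7401 -0.2587  0.022 ] 
 [[ 0.6949 -0.1915]
 [ 0.807  -0.2142]
 [ 0.7861 -0.3269]
 [ 0.674  -0.303 ]] [0.1134 0.1145 0.1146 0.1146]
blackbar 34.0 ((336.4828796386719, 205.08267211914062), (33.531227111816406, 2.5325698852539062), 11.68936824798584) 
 ctr [ 0.5116 -0.2117  0.07  ] 
 [[ 0.5186 -0.1626]
 [ 0.5259 -0.1643]
 [ 0.5045 -0.2609]
 [ 0.4972 -0.2591]] [0.0989 0.0075 0.0989 0.0075]
```

View pics/crop.png

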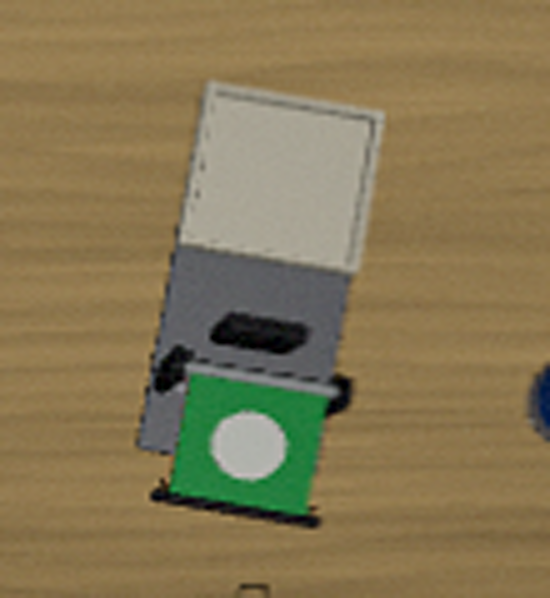

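```bash
cat >> h.py <<'E'
from scipy.spatial.transform import Rotation as R
u=np.array([.9796,-.2016,0]); v=np.array([.2016,.9796,0]); k=np.array([0,0,1.]); piv=np.array([.595,-.2289,0])
def rot(a):  # tool pitched a deg below horizontal, heading u
    a=np.radians(a); z=np.cos(a)*u-np.sin(a)*k
    return R.from_matrix(np.c_[np.cross(v,z),v,z])
def delta(o,p,r):
    c=R.from_quat(np.r_[o['eef_rot'][1:],o['eef_rot'][0]])
    return np.round(np.degrees((c.inv()*r).as_rotvec())/6,2), np.round(c.inv().apply(p-o['eef_pos'])*100,2)
def uz(x,z): return piv+u*x/1000+k*z/1000
E
python3 - <<'E'
from h import *
from bench import ctrl
o=ctrl.get_obs(); print(delta(o,uz(-190,250),rot(90)), uz(-190,250))
E
```

```text
(array([-0.01, -0.  , -1.23]), array([-4.488e+01, -6.216e+01,  3.000e-02])) [ 0.408876 -0.190596  0.25    ]
```

Call:
send_rows(dr=[[0,0,-0.2],[0,0,-0.4],[0,0,-0.6],[0,0,-0.8],[0,0,-1],[0,0,-1.2],[0,0,-1.2],[0,0,-1.2]], xyz=[[-3,-4,0],[-6,-8,0],[-9.5,-13,0],[-13,-18,0],[-16.5,-23,0],[-20,-28,0],[-23.5,-33,0],[-27,-37,0]], jaw=[0,0,0,0,0,0,0,0])

```text
time_s: 1.1
eef_pos: [0.322, 0.104, 0.2503]
eef_rot: [0.0, 0.103, 0.995, 0.0]
wrist_force: [1.3, 0.4, -0.3]
opening: -0.0
grasp_force: 0.0
```

Run:
```python
from h import *
from bench import ctrl
o=ctrl.get_obs(); print(o['eef_pos'],o['opening'],delta(o,uz(-190,250),rot(90)))
```

```text
[0.32195677 0.10400102 0.25027441] -0.0002723428493420954 (array([ 0.  ,  0.01, -0.03]), array([-14.55, -27.05,   0.04]))
```

Call:
send_rows(dr=[[0,0,0],[0,0,0],[0,0,0],[0,0,0],[0,0,0],[0,0,0],[0,0,0],[0,0,0]], xyz=[[-2.5,-4.5,0],[-5,-9,0],[-7.5,-13.5,0],[-10,-18,0],[-12.5,-22.5,0],[-14.5,-27,0],[-14.5,-27,0],[-14.5,-27,0]], jaw=[0,0,0,0,0,0,0,0])

```text
time_s: 2.1
eef_pos: [0.4082, -0.1874, 0.2497]
eef_rot: [-0.001, 0.103, 0.995, 0.001]
wrist_force: [0.4, 0.2, -0.2]
opening: 0.001
grasp_force: 0.0
```

Run:
```python
from h import *
from bench import ctrl
o=ctrl.get_obs(); print(o['eef_pos'],o['q'],delta(o,uz(-190,220),rot(45)))
```

```text
[ 0.4082132  -0.1874131   0.24969825] [-6.95992524e-01 -1.09698287e-01  1.90805618e+00  3.44557307e-04
  1.34504855e+00 -2.06019812e+00] (array([-0.  , -7.51, -0.04]), array([-0.13, -0.3 ,  2.97]))
```

Call:
send_rows(dr=[[0,-1.2,0],[0,-2.4,0],[0,-3.6,0],[0,-4.8,0],[0,-6,0],[0,-7,0],[0,-7.5,0],[0,-7.5,0]], xyz=[[0,0,0.5],[0,0,1],[0,-0.1,1.5],[0,-0.1,2],[-0.1,-0.2,2.5],[-0.1,-0.3,3],[-0.1,-0.3,3],[-0.1,-0.3,3]], jaw=[0,0,0,0,0,0,0,0])

```text
time_s: 3.1
eef_pos: [0.4086, -0.1897, 0.2194]
eef_rot: [0.38, 0.095, 0.919, -0.039]
wrist_force: [-0.1, -0.7, 0.4]
opening: 0.002
grasp_force: 0.0
```

Run:
```python
from h import *
from bench import ctrl
s=np.sqrt(.5); d=np.array([s,-s])
C=np.array([-88.5,45]); T=C-19*d; A=T-60*d
o=ctrl.get_obs(); print(o['eef_pos'],o['q'],delta(o,uz(*A),rot(45)),delta(o,uz(*T),rot(45)),A,T)
```

```text
[ 0.40863663 -0.18968969  0.21936295] [-1.12289005 -0.57668997  2.48089808  0.81593853  0.88012774 -2.91148119] (array([-0.01, -0.01, -0.03]), array([ 5.11, -0.08, 11.64])) (array([-0.01, -0.01, -0.03]), array([ 5.11, -0.08, 17.64])) [-144.36143571  100.86143571] [-101.93502884   58.43502884]
```

Call:
send_rows(dr=[[0,0,0],[0,0,0],[0,0,0],[0,0,0],[0,0,0],[0,0,0],[0,0,0],[0,0,0]], xyz=[[1,0,2],[2,0,4],[3,0,6],[4,0,8],[5.1,-0.1,10],[5.1,-0.1,11.6],[5.1,-0.1,11.6],[5.1,-0.1,11.6]], jaw=[0,0,0,0,0,0,0,0])

```text
time_s: 4.1
eef_pos: [0.4602, -0.1901, 0.1331]
eef_rot: [0.36, 0.103, 0.926, -0.039]
wrist_force: [-0.6, 0.2, 0.0]
opening: 0.0
grasp_force: 0.0
```

Run:
```python
from h import *
from bench import ctrl
o=ctrl.get_obs(); print(o['eef_pos'],o['q'],delta(o,uz(-101.9,58.4),rot(45)))
im=cv2.resize(ctrl.camera('scene')[110:260,130:330],None,fx=3.5,fy=3.5,interpolation=cv2.INTER_CUBIC); cv2.imwrite('pics/s1.png',im[...,::-1])
```

```text
[ 0.46022441 -0.19014304  0.13310178] [-0.91081225 -0.15479858  2.41195223  1.06198794  0.5158808  -3.11651997] (array([-0.11, -0.42, -0.14]), array([ 2.24, -1.02,  8.08]))
```

View pics/s1.png

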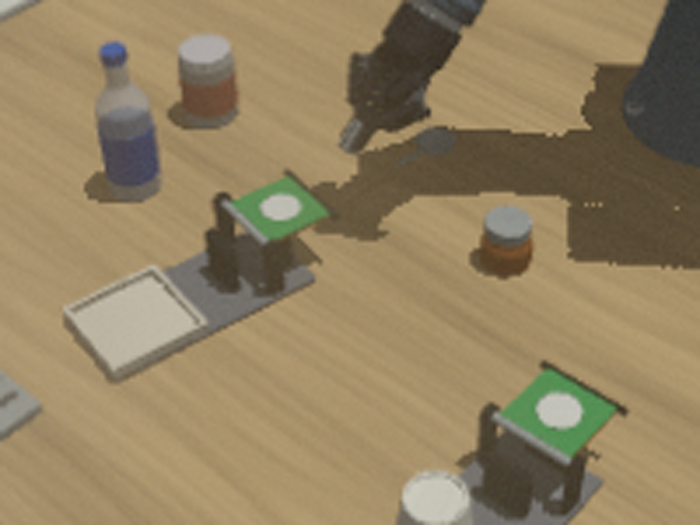

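Call:
send_rows(dr=[[0,0,1.5],[0,0,3],[0,0,4.5],[0,0,6],[0,0,7.5],[0,0,9],[0,0,10.5],[0,0,12]], xyz=[[0,0,0],[0,0,0],[0,0,0],[0,0,0],[0,0,0],[0,0,0],[0,0,0],[0,0,0]], jaw=[0,0,0,0,0,0,0,0])

```text
time_s: 5.15
eef_pos: [0.4598, -0.191, 0.1333]
eef_rot: [0.315, 0.63, 0.686, 0.181]
wrist_force: [1.3, 0.0, -1.0]
opening: -0.001
grasp_force: 0.0
```

Call:
send_rows(dr=[[0,0,1.5],[0,0,3],[0,0,4.5],[0,0,6],[0,0,7.5],[0,0,9],[0,0,10.5],[0,0,12]], xyz=[[0,0,0],[0,0,0],[0,0,0],[0,0,0],[0,0,0],[0,0,0],[0,0,0],[0,0,0]], jaw=[0,0,0,0,0,0,0,0])

```text
time_s: 6.15
eef_pos: [0.4598, -0.191, 0.1334]
eef_rot: [0.149, 0.913, 0.185, 0.331]
wrist_force: [0.4, 0.2, -0.3]
opening: -0.002
grasp_force: 0.0
```

```bash
cat >> h.py <<'E'
_r=rot
def rot(a): return _r(a)*R.from_euler('z',180,degrees=True)
E
python3 - <<'E'
from h import *
from bench import ctrl
o=ctrl.get_obs(); print(o['eef_pos'],o['q'],delta(o,uz(-144.4,100.9),rot(45)))
E
```

```text
[ 0.45980079 -0.19102801  0.13335879] [-0.91277522 -0.15592271  2.41252006  1.06252471  0.51558783 -0.59851458] (array([-0.  ,  0.43,  5.8 ]), array([-2.61, -0.65,  2.11]))
```

Call:
send_rows(dr=[[0,0,1.5],[0,0.1,3],[0,0.3,4.5],[0,0.4,5.8],[0,0.4,5.8],[0,0.4,5.8],[0,0.4,5.8],[0,0.4,5.8]], xyz=[[0,0,0],[-0.6,0,0],[-1.2,-0.2,0.5],[-2,-0.4,1.2],[-2.6,-0.6,2.1],[-2.6,-0.6,2.1],[-2.6,-0.6,2.1],[-2.6,-0.6,2.1]], jaw=[0,0,0,0,0,0,0,0])

```text
time_s: 7.15
eef_pos: [0.4541, -0.2003, 0.1014]
eef_rot: [0.04, 0.92, -0.091, 0.379]
wrist_force: [0.1, -0.8, -0.8]
opening: -0.002
grasp_force: 0.0
```

Run:
```python
from h import *
from bench import ctrl
o=ctrl.get_obs(); print(o['eef_pos'],o['q'],delta(o,uz(-101.9,58.4),rot(45)))
```

```text
[ 0.4540908  -0.20025835  0.10142771] [-0.98136749 -0.03694964  2.43683204  1.35362088  0.53117873 -0.36560595] (array([0.  , 0.03, 0.06]), array([-0.06, -0.04,  6.  ]))
```

Call:
send_rows(dr=[[0,0,0],[0,0,0],[0,0,0],[0,0,0],[0,0,0],[0,0,0],[0,0,0],[0,0,0]], xyz=[[0,0,1],[0,0,2],[0,0,3],[0,0,4],[0,0,5],[-0.1,0,6],[-0.1,0,6],[-0.1,0,6]], jaw=[0,0,0,0,0,0,0,0])

```text
time_s: 8.15
eef_pos: [0.4946, -0.2084, 0.0578]
eef_rot: [0.039, 0.92, -0.091, 0.379]
wrist_force: [0.6, 0.1, -0.6]
opening: -0.0
grasp_force: 0.0
```

Run:
```python
from h import *
from bench import ctrl
o=ctrl.get_obs(); print(o['eef_pos'],o['q'],o['wrist_force'])
for i,n in enumerate(('scene','wrist')):
    im=ctrl.camera(n)
    if i==0: im=im[110:260,130:330]
    cv2.imwrite(f'pics/{n}2.png',cv2.resize(im,None,fx=[3.5,1][i],fy=[3.5,1][i],interpolation=cv2.INTER_CUBIC)[...,::-1])
s=np.sqrt(.5)
for f in (0,10,20,30,40,50,60,70,80,90,100,110,118):
    t=np.radians(f); P=np.array([-72*np.cos(t)-3*np.sin(t),70+72*np.sin(t)-3*np.cos(t)])
    T=P-11*s-19*np.array([s,-s]); print(f,T.round(1),*delta(o,uz(*T),rot(45)))
```

```text
[ 0.4945861  -0.20835489  0.05779774] [-0.88561675  0.20305456  2.33395127  1.67375001  0.46328045 -0.6438784 ] [ 0.56366949  0.13893616 -0.55805755]
0 [-93.2  72.7] [-0.    0.04  0.05] [ 1.7 -0.  -0.4]
10 [-92.6  85.2] [-0.    0.04  0.05] [ 2.63  0.   -1.25]
20 [-89.9  97.5] [-0.    0.04  0.05] [ 3.69  0.01 -1.93]
30 [-85.1 109.1] [-0.    0.04  0.05] [ 4.85  0.01 -2.41]
40 [-78.3 119.6] [-0.    0.04  0.05] [ 6.07  0.02 -2.69]
50 [-69.8 128.9] [-0.    0.04  0.05] [ 7.33  0.03 -2.74]
60 [-59.8 136.5] [-0.    0.04  0.05] [ 8.57  0.03 -2.58]
70 [-48.7 142.3] [-0.    0.04  0.05] [ 9.77  0.04 -2.21]
80 [-36.7 146. ] [-0.    0.04  0.05] [10.89  0.05 -1.63]
90 [-24.2 147.7] [-0.    0.04  0.05] [11.89  0.05 -0.87]
100 [-11.7 147.1] [-0.    0.04  0.05] [12.74  0.06  0.06]
110 [  0.6 144.3] [-0.    0.04  0.05] [13.41  0.06  1.12]
118 [  9.9 140.6] [-0.    0.04  0.05] [13.82  0.06  2.04]
```

View pics/scene2.png

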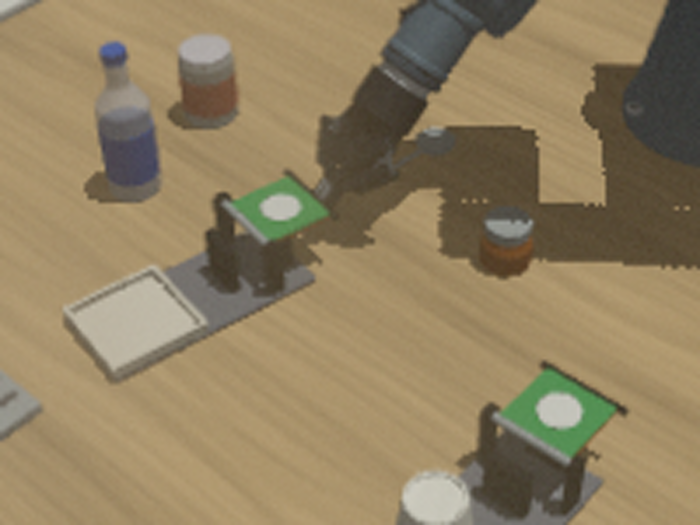

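The finger tip is under the black bar, at about (320,195) in the crop, and nothing else is touched. I'll sweep now.

Call:
send_rows(dr=[[0,0,0],[0,0,0],[0,0,0],[0,0,0],[0,0,0],[0,0,0],[0,0,0],[0,0,0]], xyz=[[0.8,0,-0.2],[1.7,0,-0.4],[2.2,0,-0.8],[2.6,0,-1.2],[3.2,0,-1.6],[3.7,0,-1.9],[4.3,0,-2.2],[4.8,0,-2.4]], jaw=[0,0,0,0,0,0,0,0])

```text
time_s: 9.25
eef_pos: [0.5114, -0.2118, 0.1088]
eef_rot: [0.04, 0.92, -0.091, 0.379]
wrist_force: [-0.2, -0.2, -0.4]
opening: -0.002
grasp_force: 0.1
```

Run:
```python
from h import *
from bench import ctrl
o=ctrl.get_obs(); print(o['q'],o['wrist_force'])
im=ctrl.camera('scene')[110:260,130:330]
cv2.imwrite('pics/s3.png',cv2.resize(im,None,fx=3.5,fy=3.5,interpolation=cv2.INTER_CUBIC)[...,::-1])
s=np.sqrt(.5)
for f in (30,40,50,60,70,80,90,100,110,118):
    t=np.radians(f); P=np.array([-72*np.cos(t)-3*np.sin(t),70+72*np.sin(t)-3*np.cos(t)])
    T=P-11*s-19*np.array([s,-s]); print(f,*delta(o,uz(*T),rot(45)))
```

```text
[-0.85190302  0.07058013  2.30071085  1.35920984  0.4503168  -0.26477458] [-0.24934891 -0.2394893  -0.42710974]
30 [0.   0.04 0.05] [ 0.03 -0.    0.  ]
40 [0.   0.04 0.05] [ 1.26  0.   -0.27]
50 [0.   0.04 0.05] [ 2.51  0.01 -0.33]
60 [0.   0.04 0.05] [ 3.76  0.01 -0.17]
70 [0.   0.04 0.05] [4.96 0.02 0.21]
80 [0.   0.04 0.05] [6.07 0.03 0.79]
90 [0.   0.04 0.05] [7.07 0.03 1.55]
100 [0.   0.04 0.05] [7.92 0.04 2.47]
110 [0.   0.04 0.05] [8.6  0.04 3.53]
118 [0.   0.04 0.05] [9.   0.04 4.45]
```

View pics/s3.png

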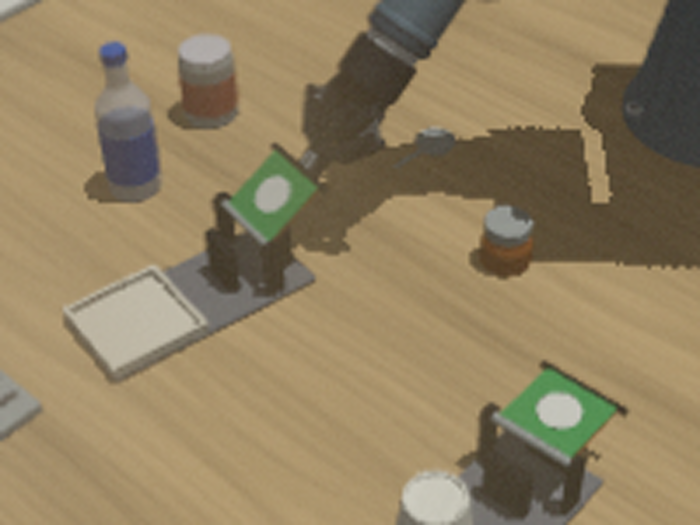

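The marker has lifted partway, with its bar near (295,165), and the finger is behind it as planned. I'll continue over the top.

Call:
send_rows(dr=[[0,0,0],[0,0,0],[0,0,0],[0,0,0],[0,0,0],[0,0,0],[0,0,0],[0,0,0]], xyz=[[0.6,0,-0.1],[1.3,0,-0.3],[1.9,0,-0.3],[2.5,0,-0.3],[3.1,0,-0.3],[3.8,0,-0.2],[4.4,0,0],[5,0,0.2]], jaw=[0,0,0,0,0,0,0,0])

```text
time_s: 10.3
eef_pos: [0.5481, -0.219, 0.1423]
eef_rot: [0.039, 0.92, -0.091, 0.379]
wrist_force: [-0.8, 0.5, -0.2]
opening: 0.002
grasp_force: 0.1
```

Call:
send_rows(dr=[[0,0,0],[0,0,0],[0,0,0],[0,0,0],[0,0,0],[0,0,0],[0,0,0],[0,0,0]], xyz=[[0.5,0,0.3],[1.1,0,0.6],[1.6,0,1],[2.1,0,1.4],[2.5,0,1.8],[3,0,2.3],[3.3,0,2.8],[3.6,0,3.3]], jaw=[0,0,0,0,0,0,0,0])

```text
time_s: 11.3
eef_pos: [0.5959, -0.2286, 0.1438]
eef_rot: [0.039, 0.92, -0.091, 0.379]
wrist_force: [0.1, 0.2, 0.4]
opening: 0.002
grasp_force: 0.0
```

Run:
```python
from h import *
from bench import ctrl
o=ctrl.get_obs(); print(o['eef_pos'],o['q'],o['wrist_force'])
im=ctrl.camera('scene')[110:260,130:330]
cv2.imwrite('pics/s4.png',cv2.resize(im,None,fx=3.5,fy=3.5,interpolation=cv2.INTER_CUBIC)[...,::-1])
```

```text
[ 0.59586636 -0.22859539  0.14383403] [-0.7228218   0.15577541  2.09354652  1.11992878  0.39926955  0.0927273 ] [0.05206322 0.19864656 0.39739033]
```

View pics/s4.png

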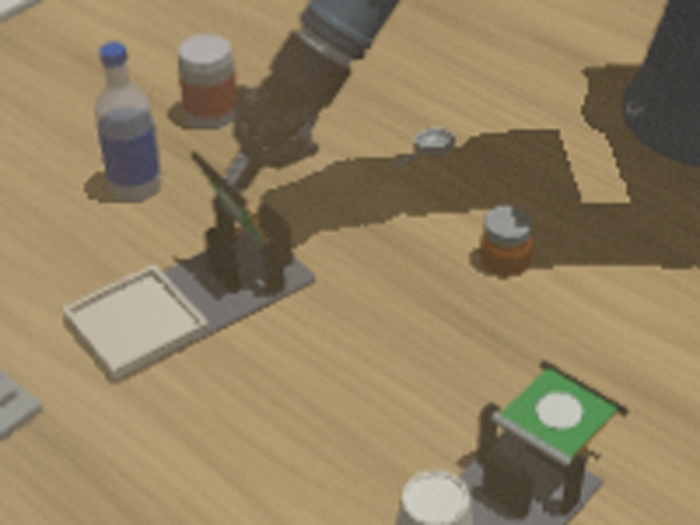

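The marker leans past upright towards the tray. I'll back away and let it sink.

Call:
send_rows(dr=[[0,0,0],[0,0,0],[0,0,0],[0,0,0],[0,0,0],[0,0,0],[0,0,0],[0,0,0]], xyz=[[0,0,-1],[0,0,-2.5],[0,0,-4.5],[0,0,-6.5],[0,0,-8.5],[0,0,-10.5],[0,0,-12],[0,0,-12]], jaw=[0,0,0,0,0,0,0,0])

```text
time_s: 12.35
eef_pos: [0.5123, -0.2118, 0.2305]
eef_rot: [0.041, 0.92, -0.091, 0.379]
wrist_force: [-0.1, 0.6, 0.1]
opening: 0.0
grasp_force: 0.0
```

Call:
send_rows(dr=[[0,0,0],[0,0,0],[0,0,0],[0,0,0],[0,0,0],[0,0,0],[0,0,0],[0,0,0]], xyz=[[0,0,0],[0,0,0],[0,0,0],[0,0,0],[0,0,0],[0,0,0],[0,0,0],[0,0,0]], jaw=[0,0,0,0,0,0,0,0])

```text
time_s: 13.35
eef_pos: [0.5127, -0.2115, 0.2292]
eef_rot: [0.039, 0.92, -0.091, 0.379]
wrist_force: [-0.4, -0.6, 1.1]
opening: 0.002
grasp_force: 0.0
```

Call:
send_rows(dr=[[0,0,0],[0,0,0],[0,0,0],[0,0,0],[0,0,0],[0,0,0],[0,0,0],[0,0,0]], xyz=[[0,0,0],[0,0,0],[0,0,0],[0,0,0],[0,0,0],[0,0,0],[0,0,0],[0,0,0]], jaw=[0,0,0,0,0,0,0,0])

```text
time_s: 14.35
eef_pos: [0.5127, -0.2115, 0.2292]
eef_rot: [0.039, 0.92, -0.091, 0.379]
wrist_force: [0.3, -0.7, -0.1]
opening: -0.001
grasp_force: 0.0
```

Run:
```python
from h import *
from bench import ctrl
im=ctrl.camera('scene')[110:310,130:330]
cv2.imwrite('pics/s5.png',cv2.resize(im,None,fx=3,fy=3,interpolation=cv2.INTER_CUBIC)[...,::-1])
```

```text
(no output)
```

View pics/s5.png

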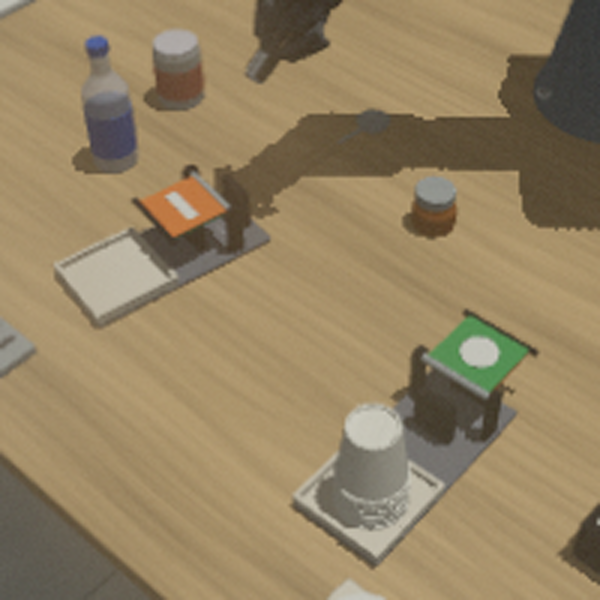

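The empty station's marker lies flat on the tray side with its orange face and white bar up, near (182,205). The stocked marker is still green, near (480,352), and the arm is clear.

```bash
python3 -c "
from bench import ctrl
print(ctrl.hand_in())"
```

```text
the job is handed in; nothing more can be done
None
```

The empty station's marker now lies flat on the tray side showing orange, the stocked station's marker still shows green, nothing else appeared moved in the last picture, and the job was handed in at about 14.4 s with the arm clear.

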